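# Hold down the recessed reset button with the stylus

### The job

The control unit on the bench has to be reset. First slide the small cover on its top panel fully open so that the round hole under it is free, then take the stylus out of the test tube rack, reach it down through the hole and press the recessed button right down. Finish while still holding the stylus in the gripper with the button held down (do not let go or put anything down), and leave the test tubes, the dropper bottle and the petri dish where they are.

Things in the scene. Friction and masses are not known exactly. Their poses are not given: they have to be found in the camera images.
- unit: The control unit, fixed to the bench: a light box 120 x 170 x 62 mm (its x, y, z) with a display and three small keys at its +y end. Origin at the centre of its underside, on the bench; z up, x away from the robot, y to the robot's left, turned by up to 0.35 rad about z. Its flat top panel is 62 mm above the bench.
- aperture (a point): Centre of the mouth of the round hole in the unit's top panel, level with the panel (62 mm above the bench), 45 mm from the unit's centre towards its -y side. The hole goes straight down, 14 mm in diameter, widened to about 20 mm by a 3 mm chamfer at the mouth. The cover lies over it at the start.
- button_top (a point): Centre of the top of the recessed round button, 11.6 mm in diameter, at the bottom of the hole: 26 mm below the panel when up (36 mm above the bench). Moves down with the button.
- reset_button (a joint): Travel of the recessed button: 0 up, 0.005 m fully pressed. Spring loaded: about 1.6 N starts it, 5.6 N holds it fully down; it springs back when let go.
- cover (a joint): Travel of the sliding cover along the unit's +y axis: 0 shut (centred over the hole), 0.045 m fully open, towards the display. It starts between 0 and 0.006. It is held by friction of about 2.5 N and stays where it is left.
- cover_tab (a point): Middle of the upright grip tab of the cover: the tab is 24 mm wide (unit's x), 10 mm thick (unit's y) and 26 mm high, and stands on a 34 x 36 x 4 mm plate that slides between two 6 mm high rails on the panel; the plate's top lies 66 mm, the tab's top 91 mm, this point 80 mm above the bench. Axes as those of the unit. Moves with the cover.
- rack: Metal test tube rack, fixed to the bench, 62 x 220 x 86 mm (its x, y, z), origin at the centre of its underside, long side along its y, turned by up to 0.3 rad about z. Its top plate, 72 mm above the bench, has two rows of holes about 18 mm wide; end walls rise to 86 mm. The stylus and the two tubes stand in three holes of the row nearest the robot, 66 mm apart, in any order.
- stylus_grip (a point): Centre of the stylus's handle, 104 mm above the bench: a grey grooved square bar 14 x 14 mm (along this point's x, y, near the rack's), 52 mm long. Below it: a 25 mm flange 6 mm thick resting on the rack's plate, a 15 mm plug 12 mm long, then the steel shaft, 7 mm across, 50 mm long. Whole length 120 mm, 40 g. It hangs upright with 1 to 2 mm of play in its hole.
- stylus_tip (a point): Lower end of the stylus shaft, on its axis, 94 mm below the centre of the handle; z points up the stylus.
- tube_a_mid (a point): Half-way up a glass test tube, 17 mm in diameter and 122 mm long, standing upright in the rack, its mouth 128 mm above the bench. To be left alone.
- tube_b_mid (a point): Half-way up the other test tube, the same size, also in the rack. To be left alone.
- dropper_bottle_mid (a point): Half-way up an amber dropper bottle 40 mm in diameter and 81 mm high with a white cap, standing loose between and behind unit and rack. To be left alone.
- dish_mid (a point): Centre of a loose petri dish 62 mm in diameter, 13 mm high, between the unit and the rack. To be left alone.

How it is judged:
By the outcome, as a careful person would: the job done as asked, in the order asked, and still so for the second after the job is handed in, while the arm keeps its last pose, push and grip.
It also fails if it takes over 48 s, if anything falls off the work surface, if the arm or the gripper's body presses on something with over 40 N, if the wrist force passes 120 N, or if a joint passes its speed limit or range.

### The arm

A 7-joint arm with a two-finger parallel gripper is mounted at the origin on a cart in front of the work surface, level with it; the furniture and walls round the work are solid. World frame = base frame: x ahead of the robot, y to its left, z up, the work surface at z = 0. Lengths are in m, angles in rad, forces in N, time in s.
With the tool pointing down it reaches from about 0.35 to 0.9 m from the base axis. Payload 8.1 kg.
Tool frame: the origin (TCP) lies at the very end of the fingers, on their centre line; the grasp point (between the pads) lies 19 mm behind it; z points along the fingers, y is the line along which they close (so a half turn about z gives the same grasp; the last joint's range is limited). The gripper opens to 92 mm and grips with 3 to 60 N. Pads are 19 mm wide; open, the fingers measure 130 mm over their backs; the gripper's body (75 mm by 190 mm) begins 47 mm behind the grasp point.
Start: joints at [1.017, 0.434, 0.025, 1.573, -0.012, 1.134, -0.075], TCP at [0.272, -0.563, 0.227] pointing down, gripper open.
Joint ranges: [-2.62, 2.62], [-0.44, 2.09], [-1.27, 1.32], [0.08, 2.57], [-1.32, 4.46], [0.12, 2], [-2.74, 2.74]. Speed limits (rad/s): [2.22, 2.22, 3.01, 3.01, 3.14, 3.14, 3.14].

### API

Orientations are given as a rotation vector (axis times angle).
In Python, from cell import readout, cams, job gives the robot as it stands.
- The arm moves only by the tool drive_tool, never from a script. Its argument "commands" is a list of rows, each a list of 3 entries, a list of its own where there are three numbers: the turn, a rotation vector about the tool's x, y, z in rad, then the shift along the tool's x, y, z in cm, then the gripper's target within -1 to 1 (fully open at 1, half-way at 0, shut at -1). A call has 1 to 20 rows; each row is the pose to reach, as a shift and turn from the pose commanded when the call began, along the tool's axes at that moment; what a row does not reach only later rows make up. A row lasts 1/12 s, in which the tool goes at most 41.7 mm and 7.16 degrees, less where a joint would pass 70% of its speed; a pose out of reach is approached as far as the arm can. A call with a gripper value outside its range is refused whole. The fingers move at their own pace and stop on an object; "newtons" is the grip in N (left out, the last holds). Time passes only in rows, so rows that repeat a pose let the fingers close. It gives the time, the measured TCP pose, the force, the opening and the grip force at its end, in the units of the state.
- readout.observe(): the state, without advancing time (a new reading comes with each control period).
- cams.get_image(name): name is "scene" or "top"; returns the picture (420x560x3 uint8, blue, green, red); there is no depth.
- cams.camera_info(name): a dict with "camera_matrix" (3x3 intrinsics, pixels), "k1" (the pictures are not rectified: a ray, as slopes to the right and down, at radius r is drawn at 1 + k1 r^2 times it, then the intrinsics apply), "R" (3x3) and "t" (3): a world point X has camera coordinates R X + t. Camera axes: x right, y down, z forward; pixel columns grow to the right and rows downward; lengths in m; the calibration is good to about 2 mm. A picture is of the moment at which its call begins. camera_info takes no time and is no camera call.
- job.sign_off(): hands the job in; it is judged then, once.
The state is a dict: "clock": time; "joints": joint angles; "dq": joint speeds; "joint_efforts": joint torques, N m; "position": TCP position; "ee_rot": TCP orientation; "force": force on the tool from outside, world axes, zero at the start; "ft_torque": the same for the moment, N m; "width": opening from 0.0 (shut) to 1.0 (fully open); "gripper_force": force on a finger pad.
Only numpy, scipy, OpenCV 4.12 (cv2) and the standard library are available. Lean on these libraries where they do the work, as an engineer would, in place of code of your own. Each camera call takes 0.05 s, during which the arm holds its last target. There are 200 camera calls.

## Working session

There is one attempt and no reset: what is moved stays moved. The work goes in short steps, Python scripts to look and compute and a tool call to move; the robot and the scene stay as the last step left them, time stands still between calls to the robot, and variables do not carry over. Pictures are saved under pics/ and viewed, at most 10 in all, crops included, and the job is handed in when it is done.

Besides the shell and the picture viewer there is one more tool, called after ">>>" as name(argument=value, ...), one argument or row to a line, values as JSON. drive_tool: Moves the arm, as the interface text tells. Its arguments: {"type":"object","properties":{"commands":{"type":"array"},"newtons":{"type":"number"}},"required":["commands"]}

```bash
mkdir -p pics; python3 - <<'E'
from cell import readout,cams
import cv2,json
for n in("scene","top"):
    cv2.imwrite(f"pics/{n}0.png",cams.get_image(n)); c=cams.camera_info(n); print(n,c)
print(readout.observe())
E
```

```text
scene {'camera_matrix': array([[425.1368396 ,   0.        , 280.22834505],
       [  0.        , 425.1368396 , 203.49549318],
       [  0.        ,   0.        ,   1.        ]]), 'k1': -0.006437246127042099, 'R': array([[-0.66787059, -0.74410854, -0.01585427],
       [-0.33116051,  0.31617326, -0.88902598],
       [ 0.66654452, -0.588504  , -0.45758218]]), 't': array([0.36487926, 0.25408407, 0.6099925 ])}
top {'camera_matrix': array([[440.87540276,   0.        , 285.97613551],
       [  0.        , 440.87540276, 201.10894565],
       [  0.        ,   0.        ,   1.        ]]), 'k1': -0.1433397149422148, 'R': array([[ 0.01650067, -0.99978583,  0.01249093],
       [-0.98132706, -0.01858788, -0.19144633],
       [ 0.1916375 , -0.00909869, -0.9814236 ]]), 't': array([-0.02472608,  0.54732049,  1.06569754])}
{'clock': 0.1, 'joints': array([ 1.01738977,  0.43517489,  0.02498654,  1.57398674, -0.0116042 ,
        1.13399696, -0.07510155]), 'dq': array([ 0.00118711, -0.00199329, -0.00023663, -0.00150798,  0.00026163,
       -0.00044788, -0.00033256]), 'joint_efforts': array([ 4.38366507e-03, -6.69123101e+01,  9.88508575e-01, -3.15143967e+01,
       -6.04878366e-02,  3.74040124e-02,  9.23863490e-05]), 'position': array([ 0.27205896, -0.56218111,  0.22601768]), 'ee_rot': array([-3.06083717e+00, -7.01713628e-01,  6.97629568e-04]), 'force': array([ 0.19028117, -0.84773668,  0.26787575]), 'ft_torque': array([0.02437766, 0.05957325, 0.02884502]), 'gripper_force': 0.0, 'width': 0.9976915998109187}
```

View pics/scene0.png

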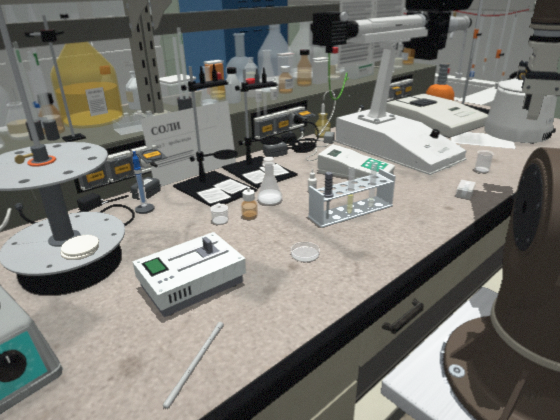

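View pics/top0.png

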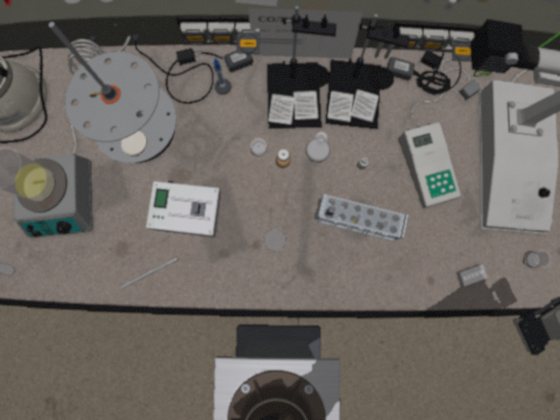

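The unit is at top-view (182,208) with its tab near (198,209). The rack is at (362,216), and the dark stylus handle looks to be at its left end: scene (328,185), top (330,212). I'll zoom in on both.

```bash
cat > h.py <<'E'
import numpy as np,cv2
from cell import readout,cams
from scipy.spatial.transform import Rotation as Ro
def ray(n,uv):
    c=cams.camera_info(n);K=c["camera_matrix"]
    d=np.array([(uv[0]-K[0,2])/K[0,0],(uv[1]-K[1,2])/K[1,1]]);r=np.hypot(*d);x=r
    for _ in range(20): x=r/(1+c["k1"]*x*x)
    d=d*(x/r if r else 1)
    return -c["R"].T@c["t"], c["R"].T@np.array([d[0],d[1],1])
def onz(n,uv,z):
    o,d=ray(n,uv); return o+d*(z-o[2])/d[2]
def proj(n,X):
    c=cams.camera_info(n);K=c["camera_matrix"];p=c["R"]@np.array(X)+c["t"];s=p[:2]/p[2]
    s=s*(1+c["k1"]*s@s); return s*[K[0,0],K[1,1]]+K[:2,2]
def two(a,b):
    o1,d1=ray("scene",a);o2,d2=ray("top",b)
    A=np.stack([d1,-d2],1);s=np.linalg.lstsq(A,o2-o1,rcond=None)[0]
    p,q=o1+s[0]*d1,o2+s[1]*d2; return (p+q)/2,np.linalg.norm(p-q)
E
python3 - <<'E'
import cv2,numpy as np
t=cv2.imread("pics/top0.png");s=cv2.imread("pics/scene0.png")
f=lambda i,x,y,w,h,k:cv2.resize(i[y:y+h,x:x+w],None,fx=k,fy=k,interpolation=cv2.INTER_CUBIC)
a=f(t,140,170,100,75,4);b=f(t,310,180,100,75,4);c=f(s,130,225,133,100,3);d=f(s,300,155,100,75,4)
c=cv2.resize(c,(400,300))
cv2.imwrite("pics/crop0.png",np.vstack([np.hstack([a,b]),np.hstack([c,d])]))
E
```

```text
(no output)
```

View pics/crop0.png

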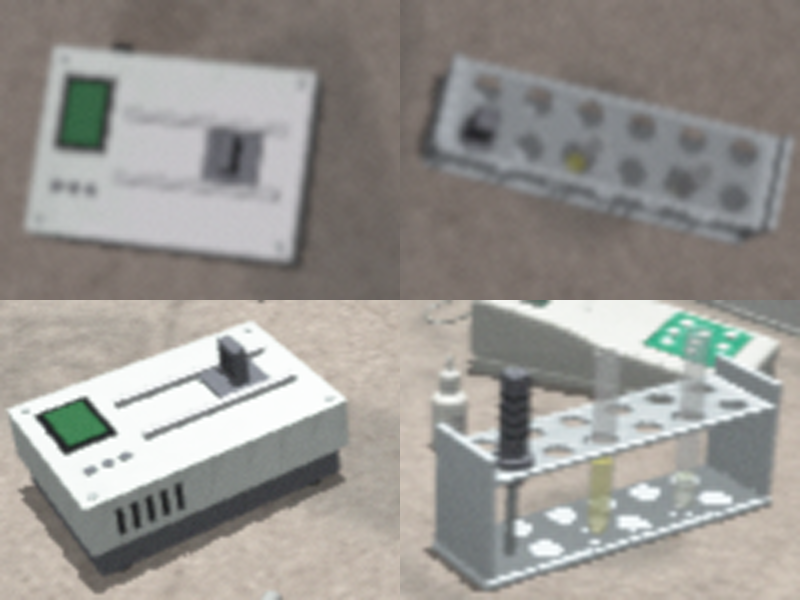

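The crops show the unit turned slightly, with the tab at top-view px (198,209). The stylus stands in the near-row hole at the rack's left (+y) end. The tubes are in the third and fifth near-row holes.

```bash
python3 - <<'E'
from h import *
np.set_printoptions(precision=4,suppress=True)
C=[onz("top",(140+x/4,170+y/4),.062) for x,y in[(53,47),(318,70),(297,262),(25,230)]]
c=np.mean(C,0);print("corners",np.array(C)[:,:2],c)
# scene corners
S=[onz("scene",(130+x/3.0077,225+(y-300)/3),.062) for x,y in[(10,410),(250,322),(346,405),(97,512)]]
print("scene corners",np.array(S)[:,:2],np.mean(S,0))
for P in(C,S):
    for i,j in((1,0),(2,3)): v=P[j]-P[i];print(np.arctan2(-v[0],v[1]),np.hypot(*v[:2]))
    for i,j in((3,0),(2,1)): v=P[j]-P[i];print(np.arctan2(v[1],v[0]),np.hypot(*v[:2]))
print("plate top", np.mean([onz("top",(140+x/4,170+y/4),.066) for x,y in[(203,126),(265,130),(258,187),(203,183)]],0))
t=cv2.imread("pics/top0.png")
print("tab top",onz("scene",(130+231/3.0077,225+(343-300)/3),.091), onz("top",(140+233/4,170+153/4),.085))
print("sty scene top",onz("scene",(300+115/4,155+73/4),.130))
print("sty top-view: ",onz("top",(310+89/4,180+112/4),.130),onz("top",(310+77/4,180+135/4),.078))
R=[onz("top",(310+x/4,180+y/4),.072) for x,y in[(88,85),(140,98),(190,112),(241,126),(291,140),(342,152),(130,147),(231,172),(333,197)]]
R=np.array(R)[:,:2];print(R); v=R[5]-R[0];print("rack yaw",np.arctan2(v[0],-v[1]), v/5)
for n,X in(("top",[.6,-.1,.08]),): print(-cams.camera_info("top")["R"].T@cams.camera_info("top")["t"])
E
```

```text
corners [[0.59   0.3262]
 [0.5779 0.1542]
 [0.4555 0.1619]
 [0.4716 0.3355]] [0.5238 0.2444 0.062 ]
scene corners [[0.5877 0.325 ]
 [0.5739 0.1587]
 [0.4508 0.1713]
 [0.4632 0.3326]] [0.5189 0.2469 0.062 ]
-0.07056502209237614 0.1723895327107503
-0.09281523976586856 0.17432414974216162
-0.07835859149758408 0.11878303198015568
-0.06269179695606052 0.12266165655174356
-0.08275131739883812 0.16692741918843354
-0.07673075686903016 0.16169598516056516
-0.060392970569363075 0.12474573075752282
-0.10251169707648455 0.12376522022360835
plate top [0.5205 0.2052 0.066 ]
tab top [0.5187 0.2068 0.091 ] [0.5194 0.2011 0.085 ]
sty scene top [ 0.5113 -0.1188  0.13  ]
sty top-view:  [ 0.5181 -0.1238  0.13  ] [ 0.513  -0.1223  0.078 ]
[[ 0.5458 -0.1299]
 [ 0.5381 -0.1626]
 [ 0.5298 -0.194 ]
 [ 0.5215 -0.2261]
 [ 0.5131 -0.2577]
 [ 0.506  -0.29  ]
 [ 0.507  -0.1561]
 [ 0.4923 -0.2193]
 [ 0.4776 -0.2835]]
rack yaw -0.2433769513161863 [-0.0079 -0.032 ]
[ 0.3333 -0.0049  1.151 ]
```

```bash
cat >> h.py <<'E'
def plan(*targets):
    o=readout.observe();R=Ro.from_rotvec(o["ee_rot"]);print("t",round(o["clock"],2),"pos",o["position"].round(4),"F",o["force"].round(1),"w",round(o["width"],3))
    for p,psi in targets:
        T=Ro.from_euler("z",psi)*Ro.from_matrix(np.diag([1.,-1,-1]))
        print("turn",(R.inv()*T).as_rotvec().round(3),"shift cm",(R.inv().apply(np.array(p)-o["position"])*100).round(2))
E
python3 -c "
from h import *
plan(([.52,.206,.16],-.077),([.52,.206,.074],-.077))"
```

```text
t 0.1 pos [ 0.2721 -0.5622  0.226 ] F [ 0.2 -0.8  0.3] w 0.998
turn [-0.001  0.001  0.528] shift cm [ 55.78 -58.34   6.68]
turn [-0.001  0.001  0.528] shift cm [ 55.78 -58.32  15.28]
```

>>> drive_tool(
  commands=[
    [[0,0,0.528],[55.8,-58.3,2],0.3],
    [[0,0,0.528],[55.8,-58.3,2],0.3],
    [[0,0,0.528],[55.8,-58.3,2],0.3],
    [[0,0,0.528],[55.8,-58.3,2],0.3],
    [[0,0,0.528],[55.8,-58.3,2],0.3],
    [[0,0,0.528],[55.8,-58.3,2],0.3],
    [[0,0,0.528],[55.8,-58.3,2],0.3],
    [[0,0,0.528],[55.8,-58.3,2],0.3],
    [[0,0,0.528],[55.8,-58.3,2],0.3],
    [[0,0,0.528],[55.8,-58.3,2],0.3],
    [[0,0,0.528],[55.8,-58.3,2],0.3],
    [[0,0,0.528],[55.8,-58.3,2],0.3],
    [[0,0,0.528],[55.8,-58.3,2],0.3],
    [[0,0,0.528],[55.8,-58.3,2],0.3],
    [[0,0,0.528],[55.8,-58.3,2],0.3],
    [[0,0,0.528],[55.8,-58.3,2],0.3],
    [[0,0,0.528],[55.8,-58.3,2],0.3],
    [[0,0,0.528],[55.8,-58.3,2],0.3],
    [[0,0,0.528],[55.8,-58.3,2],0.3],
    [[0,0,0.528],[55.8,-58.3,2],0.3],
  ],
  newtons=25,
)

```text
clock: 1.77
position: [0.5206, 0.2114, 0.2063]
ee_rot: [-3.137, 0.114, 0.0]
force: [-0.1, 0.2, -0.0]
width: 0.651
gripper_force: 0.0
```

```bash
python3 -c "
from h import *
plan(([.52,.206,.12],-.077),([.52,.206,.074],-.077))
print(readout.observe()['joints'].round(2))"
```

```text
t 1.77 pos [0.5206 0.2114 0.2063] F [-0.1  0.2 -0. ] w 0.651
turn [-0.003  0.     0.004] shift cm [-0.02  0.57  8.63]
turn [-0.003  0.     0.004] shift cm [-0.02  0.58 13.23]
[-0.24  0.37 -0.32  1.74  0.13  1.05 -2.25]
```

>>> drive_tool(
  commands=[
    [[0,0,0],[0,0,4],0.3],
    [[0,0,0],[0,0,8],0.3],
    [[0,0,0],[0,0,8],0.3],
    [[0,0,0],[0,0,8],0.3],
  ],
)

```text
clock: 2.1
position: [0.519, 0.2043, 0.1253]
ee_rot: [3.137, -0.121, -0.007]
force: [0.5, -0.1, 0.9]
width: 0.647
gripper_force: 0.0
```

```bash
python3 - <<'E'
from h import *
s=cams.get_image("scene");t=cams.get_image("top")
f=lambda i,x,y:cv2.resize(i[y:y+100,x:x+100],(400,400),interpolation=cv2.INTER_CUBIC)
cv2.imwrite("pics/c1.png",np.hstack([f(s,150,200),f(t,140,160)]))
plan(([.52,.206,.074],-.077))
E
```

```text
t 2.2 pos [0.5215 0.2055 0.1285] F [0.8 0.  1. ] w 0.649
turn [-0.001 -0.002 -0.001] shift cm [-0.16 -0.03  5.45]
```

View pics/c1.png

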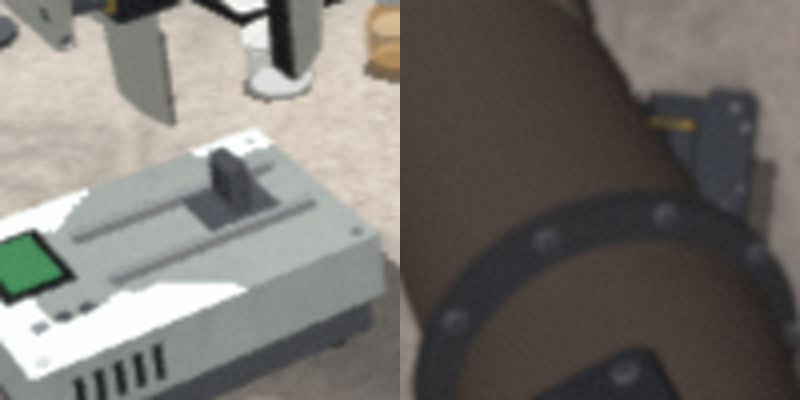

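The scene view shows the fingers straddling the tab, which sits near (230,185) in the crop, with one finger on each side in y. The descent is safe, so I'll go down, then grip and slide.

>>> drive_tool(
  commands=[
    [[0,0,0],[0,0,3],0.3],
    [[0,0,0],[0,0,5.3],0.3],
    [[0,0,0],[0,0,5.3],0.3],
    [[0,0,0],[0,0,5.3],0.3],
    [[0,0,0],[0,0,5.3],-1],
    [[0,0,0],[0,0,5.3],-1],
    [[0,0,0],[0,0,5.3],-1],
    [[0,0,0],[0,0,5.3],-1],
    [[0,0,0],[0,0,5.3],-1],
    [[0,0,0],[0,0,5.3],-1],
    [[0,0,0],[0,0,5.3],-1],
    [[0,0,0],[0,0,5.3],-1],
  ],
)

```text
clock: 3.2
position: [0.5206, 0.2053, 0.0737]
ee_rot: [3.139, -0.121, -0.0]
force: [0.7, 2.6, 0.6]
width: 0.122
gripper_force: 1.3
```

>>> drive_tool(
  commands=[
    [[0,0,0],[0,0,0],-1],
    [[0,0,0],[0,0,0],-1],
    [[0,0,0],[0,-0.7,0],-1],
    [[0,0,0],[0,-1.4,0],-1],
    [[0,0,0],[0,-2.1,0],-1],
    [[0,0,0],[0,-2.8,0],-1],
    [[0,0,0],[0,-3.4,0],-1],
    [[0,0,0],[0,-3.8,0],-1],
    [[0,0,0],[0,-3.8,0],-1],
    [[0,0,0],[0,-3.8,0],-1],
  ],
)

```text
clock: 4.03
position: [0.524, 0.2446, 0.0738]
ee_rot: [-3.137, 0.12, -0.002]
force: [3.2, 1.9, -3.6]
width: 0.107
gripper_force: 25.0
```

>>> drive_tool(
  commands=[
    [[0,0,0],[0,-0.2,0],-1],
    [[0,0,0],[0,-0.4,0],-1],
    [[0,0,0],[0,-0.6,0],-1],
    [[0,0,0],[0,-0.6,0],-1],
    [[0,0,0],[0,-0.6,0],-1],
  ],
)

```text
clock: 4.45
position: [0.5242, 0.2463, 0.0737]
ee_rot: [3.135, -0.124, -0.001]
force: [1.9, -7.8, 3.3]
width: 0.107
gripper_force: 25.0
```

>>> drive_tool(
  commands=[
    [[0,0,0],[0,-0.3,0],-1],
    [[0,0,0],[0,-0.3,0],-1],
    [[0,0,0],[0,-0.3,0],-1],
    [[0,0,0],[0,0,0],0.2],
    [[0,0,0],[0,0,0],0.2],
    [[0,0,0],[0,0,0],0.2],
    [[0,0,0],[0,0,0],0.2],
    [[0,0,0],[0,0,0],0.2],
    [[0,0,0],[0,0,0],0.2],
    [[0,0,0],[0,0.4,0],0.2],
    [[0,0,0],[0,0.4,-4],0.2],
    [[0,0,0],[0,0.4,-8],0.2],
    [[0,0,0],[0,0.4,-12],0.2],
    [[0,0,0],[0,0.4,-12],0.2],
    [[0,0,0],[0,0.4,-12],0.2],
  ],
)

```text
clock: 5.7
position: [0.525, 0.2458, 0.1964]
ee_rot: [-3.137, 0.122, -0.007]
force: [-0.7, -0.0, -0.9]
width: 0.6
gripper_force: 0.0
```

```bash
python3 -c "
from h import *
plan(([.512,-.1215,.2],1.328))"
```

```text
t 5.7 pos [0.525  0.2458 0.1964] F [-0.7 -0.  -0.9] w 0.6
turn [ 1.000e-03 -6.000e-03 -1.405e+00] shift cm [ 1.55 36.72 -0.45]
```

>>> drive_tool(
  commands=[
    [[0,0,-0.4],[0.4,9,-0.5],0.2],
    [[0,0,-0.8],[0.8,18,-0.5],0.2],
    [[0,0,-1.405],[1.6,36.7,-0.5],0.2],
    [[0,0,-1.405],[1.6,36.7,-0.5],0.2],
    [[0,0,-1.405],[1.6,36.7,-0.5],0.2],
    [[0,0,-1.405],[1.6,36.7,-0.5],0.2],
    [[0,0,-1.405],[1.6,36.7,-0.5],0.2],
    [[0,0,-1.405],[1.6,36.7,-0.5],0.2],
    [[0,0,-1.405],[1.6,36.7,-0.5],0.2],
    [[0,0,-1.405],[1.6,36.7,-0.5],0.2],
    [[0,0,-1.405],[1.6,36.7,-0.5],0.2],
    [[0,0,-1.405],[1.6,36.7,-0.5],0.2],
    [[0,0,-1.405],[1.6,36.7,-0.5],0.2],
    [[0,0,-1.405],[1.6,36.7,-0.5],0.2],
    [[0,0,-1.405],[1.6,36.7,-0.5],0.2],
  ],
)

```text
clock: 6.95
position: [0.5109, -0.1217, 0.198]
ee_rot: [-2.477, -1.931, 0.001]
force: [-0.3, 0.5, 0.1]
width: 0.601
gripper_force: 0.0
```

```bash
python3 - <<'E'
from h import *
s=cams.get_image("scene");t=cams.get_image("top")
f=lambda i,x,y:cv2.resize(i[y:y+100,x:x+100],(400,400),interpolation=cv2.INTER_CUBIC)
cv2.imwrite("pics/c2.png",np.hstack([f(s,290,130),f(t,140,160)]))
cv2.imwrite("pics/top2.png",t);cv2.imwrite("pics/scene2.png",s)
plan(([.513,-.1215,.095],1.328))
print(proj("scene",readout.observe()["position"]))
E
```

```text
t 7.05 pos [ 0.5111 -0.1216  0.1984] F [ 0.7 -0.2  0.5] w 0.598
turn [-0.001  0.    -0.002] shift cm [ 0.06  0.18 10.34]
[330.81556326 144.15775631]
```

View pics/c2.png

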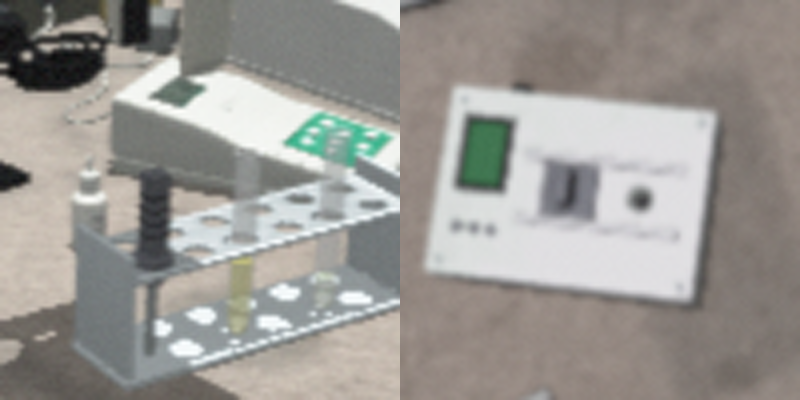

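The cover is now fully clear of the hole, which is at top px (200,209.8). The stylus handle stands at scene px (328.5,185), under the gripper. I'll descend and grasp.

>>> drive_tool(
  commands=[
    [[0,0,0],[0,0.2,3],0.2],
    [[0,0,0],[0,0.2,6],0.2],
    [[0,0,0],[0,0.2,9],0.2],
    [[0,0,0],[0,0.2,10.8],0.2],
    [[0,0,0],[0,0.2,10.8],0.2],
    [[0,0,0],[0,0.2,10.8],0.2],
    [[0,0,0],[0,0.2,10.8],0.2],
    [[0,0,0],[0,0.2,10.8],-1],
    [[0,0,0],[0,0.2,10.8],-1],
    [[0,0,0],[0,0.2,10.8],-1],
    [[0,0,0],[0,0.2,10.8],-1],
    [[0,0,0],[0,0.2,10.8],-1],
    [[0,0,0],[0,0.2,10.8],-1],
    [[0,0,0],[0,0.2,10.8],-1],
    [[0,0,0],[0,0.2,10.8],-1],
    [[0,0,0],[0,0.2,10.8],-1],
    [[0,0,0],[0,0.2,10.8],-1],
  ],
  newtons=40,
)

```text
clock: 8.47
position: [0.5133, -0.1225, 0.0908]
ee_rot: [2.474, 1.936, -0.0]
force: [-0.0, -0.7, 1.9]
width: 0.152
gripper_force: 40.0
```

```bash
python3 - <<'E'
from h import *
t=cv2.imread("pics/top2.png")
g=cv2.cvtColor(t,cv2.COLOR_BGR2GRAY);r=g[203:217,193:208].astype(float)
w=np.clip(190-r,0,None);yy,xx=np.mgrid[203:217,193:208]
u=(w*xx).sum()/w.sum(),(w*yy).sum()/w.sum();print(u,[onz("top",u,z).round(4) for z in(.062,.055)])
Rr=[(552,160),(600,165),(593,220),(542,214)]
print(np.mean([onz("top",(140+(x-400)/4,160+y/4),.066) for x,y in Rr],0))
C=[onz("top",(140+(x-400)/4,160+y/4),.062)[:2] for x,y in[(453,86),(717,111),(694,302),(426,270)]];print(np.mean(C,0))
plan()
E
```

```text
(np.float64(199.70576735092865), np.float64(209.4843597262952)) [array([0.5204, 0.2017, 0.062 ]), array([0.5216, 0.203 , 0.055 ])]
[0.52408431 0.24377763 0.066     ]
[0.52374691 0.24489115]
t 8.47 pos [ 0.5133 -0.1225  0.0908] F [-0.  -0.7  1.9] w 0.152
```

>>> drive_tool(
  commands=[
    [[0,0,0],[0,0,-1],-1],
    [[0,0,0],[0,0,-3],-1],
    [[0,0,0],[0,0,-6],-1],
    [[0,0,0],[0,0,-9],-1],
    [[0,0,0],[0,0,-11],-1],
    [[0,0,0],[0,0,-11],-1],
    [[0,0,0],[0,0,-11],-1],
    [[0,0,0],[8,-1.8,-11],-1],
    [[0,0,0],[11,-2.5,-11],-1],
    [[0,0,0],[14,-3.2,-11],-1],
    [[0,0,0],[17,-3.9,-11],-1],
    [[0,0,0],[20,-4.6,-11],-1],
    [[0,0,0],[23,-5.2,-11],-1],
    [[0,0,0],[26,-5.9,-11],-1],
    [[0,0,0],[29,-6.6,-11],-1],
    [[0,0,0],[31.6,-7.1,-11],-1],
    [[0,0,0],[31.6,-7.1,-11],-1],
    [[0,0,0],[31.6,-7.1,-11],-1],
    [[0,0,0],[31.6,-7.1,-11],-1],
    [[0,0,0],[31.6,-7.1,-11],-1],
  ],
)

```text
clock: 10.13
position: [0.5202, 0.1997, 0.2]
ee_rot: [2.476, 1.934, -0.003]
force: [-0.0, -0.9, -0.2]
width: 0.151
gripper_force: 40.0
```

```bash
python3 - <<'E'
from h import *
s=cams.get_image("scene");t=cams.get_image("top");cv2.imwrite("pics/scene3.png",s)
f=lambda i,x,y:cv2.resize(i[y:y+100,x:x+100],(400,400),interpolation=cv2.INTER_CUBIC)
cv2.imwrite("pics/c3.png",np.hstack([f(s,160,180),f(t,140,160)]))
o=readout.observe();plan(([.52,.2014,.2],1.328))
print(proj("scene",o["position"]),proj("scene",o["position"]-[0,0,.0808]),proj("scene",[.52,.2014,.062]))
E
```

```text
t 10.23 pos [0.5205 0.1998 0.2004] F [-0.4 -0.5 -0.2] w 0.149
turn [-0.     0.001 -0.002] shift cm [ 0.14 -0.08  0.04]
[203.70025143 184.60286566] [207.99903492 224.40816164] [210.2775059 250.9684039]
```

View pics/c3.png

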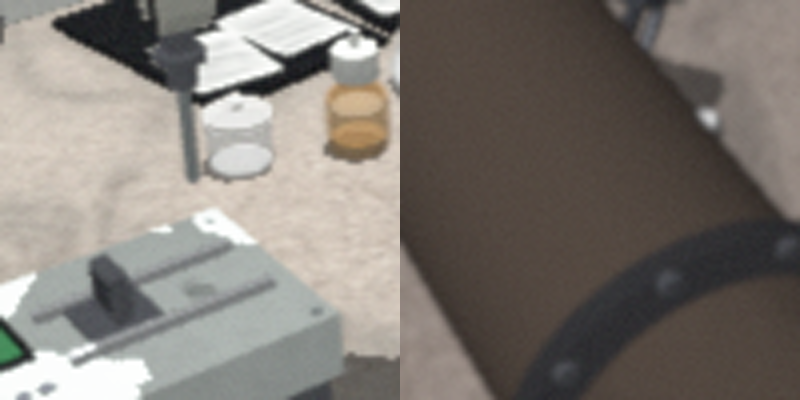

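Tip is at scene (208.3,225), within 1 px of prediction, so the stylus hangs straight. The hole is at scene (210,252.7). I'll lower to just above the panel and compare the two directly.

>>> drive_tool(
  commands=[
    [[0,0,0],[0.18,-0.2,2],-1],
    [[0,0,0],[0.18,-0.2,4],-1],
    [[0,0,0],[0.18,-0.2,4.8],-1],
    [[0,0,0],[0.18,-0.2,4.8],-1],
    [[0,0,0],[0.18,-0.2,4.8],-1],
    [[0,0,0],[0.18,-0.2,4.8],-1],
  ],
)

```text
clock: 10.73
position: [0.5195, 0.2036, 0.1537]
ee_rot: [2.475, 1.935, 0.002]
force: [-0.0, 0.4, 0.8]
width: 0.15
gripper_force: 40.0
```

```bash
python3 - <<'E'
from h import *
s=cams.get_image("scene")
f=lambda i,x,y:cv2.resize(i[y:y+50,x:x+50],(600,600),interpolation=cv2.INTER_CUBIC)
cv2.imwrite("pics/c4.png",f(s,185,220))
o=readout.observe();plan();P=o["position"]-[0,0,.0808]
h=P.copy();h[2]=.062;print(P,((proj("scene",P)-[185,220])*12).round(),((proj("scene",h)-[185,220])*12).round())
for d in([.004,0,0],[0,.004,0]):print(((proj("scene",h+d)-proj("scene",h))*12).round(1))
E
```

```text
t 10.78 pos [0.5196 0.2037 0.1538] F [ 0.4 -1.2  0.2] w 0.147
[0.51956683 0.20373213 0.07300912] [286. 320.] [292. 378.]
[-14.  -10.2]
[-21.3   9.7]
```

View pics/c4.png

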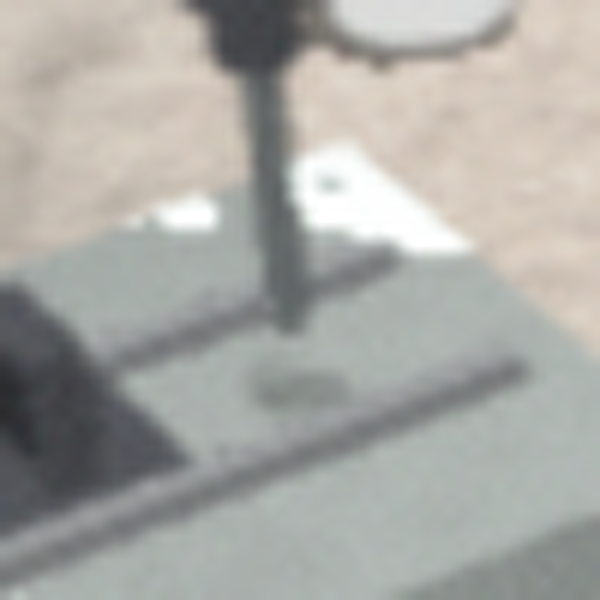

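The tip is at crop (292,326) and the hole's mouth at (298,388), so the stylus is over the hole to within about 1.5 mm. I'll go in slowly.

>>> drive_tool(
  commands=[
    [[0,0,0],[-0.08,0,0.4],-1],
    [[0,0,0],[-0.08,0,0.8],-1],
    [[0,0,0],[-0.08,0,1.2],-1],
    [[0,0,0],[-0.08,0,1.5],-1],
    [[0,0,0],[-0.08,0,1.8],-1],
    [[0,0,0],[-0.08,0,1.8],-1],
    [[0,0,0],[-0.08,0,1.8],-1],
  ],
)

```text
clock: 11.37
position: [0.5186, 0.2028, 0.1345]
ee_rot: [-2.474, -1.936, 0.001]
force: [-1.1, 0.5, 0.3]
width: 0.153
gripper_force: 40.0
```

>>> drive_tool(
  commands=[
    [[0,0,0],[0,0,0.5],-1],
    [[0,0,0],[0,0,1.0],-1],
    [[0,0,0],[0,0,1.5],-1],
    [[0,0,0],[0,0,1.5],-1],
    [[0,0,0],[0,0,1.5],-1],
  ],
)

```text
clock: 11.78
position: [0.5184, 0.2026, 0.1192]
ee_rot: [-2.474, -1.936, 0.001]
force: [0.4, 0.2, -0.4]
width: 0.15
gripper_force: 40.0
```

>>> drive_tool(
  commands=[
    [[0,0,0],[0,0,0.2],-1],
    [[0,0,0],[0,0,0.4],-1],
    [[0,0,0],[0,0,0.6],-1],
    [[0,0,0],[0,0,0.8],-1],
    [[0,0,0],[0,0,0.8],-1],
    [[0,0,0],[0,0,0.8],-1],
  ],
)

```text
clock: 12.28
position: [0.5189, 0.2029, 0.112]
ee_rot: [2.474, 1.936, 0.001]
force: [-1.0, -0.2, 4.8]
width: 0.15
gripper_force: 40.0
```

>>> drive_tool(
  commands=[
    [[0,0,0],[0,0,0.1],-1],
    [[0,0,0],[0,0,0.2],-1],
    [[0,0,0],[0,0,0.3],-1],
    [[0,0,0],[0,0,0.3],-1],
    [[0,0,0],[0,0,0.3],-1],
  ],
  newtons=50,
)

```text
clock: 12.7
position: [0.5193, 0.2033, 0.1107]
ee_rot: [2.474, 1.935, 0.003]
force: [-5.0, -2.1, 21.7]
width: 0.146
gripper_force: 50.0
```

>>> drive_tool(
  commands=[
    [[0,0,0],[0,0,-0.1],-1],
    [[0,0,0],[0,0,-0.1],-1],
    [[0,0,0],[0,0,-0.1],-1],
    [[0,0,0],[0,0,-0.1],-1],
    [[0,0,0],[0,0,-0.1],-1],
    [[0,0,0],[0,0,-0.1],-1],
    [[0,0,0],[0,0,-0.1],-1],
    [[0,0,0],[0,0,-0.1],-1],
  ],
)

```text
clock: 13.37
position: [0.5191, 0.2031, 0.111]
ee_rot: [2.474, 1.935, 0.002]
force: [-2.8, -1.6, 15.3]
width: 0.148
gripper_force: 50.0
```

```bash
python3 - <<'E'
from h import *
s=cams.get_image("scene")
cv2.imwrite("pics/c5.png",cv2.resize(s[170:310,130:410],None,fx=2.8,fy=2.8,interpolation=cv2.INTER_CUBIC));plan()
E
```

```text
t 13.42 pos [0.5191 0.2031 0.111 ] F [-3.3 -0.9 13.9] w 0.145
```

View pics/c5.png

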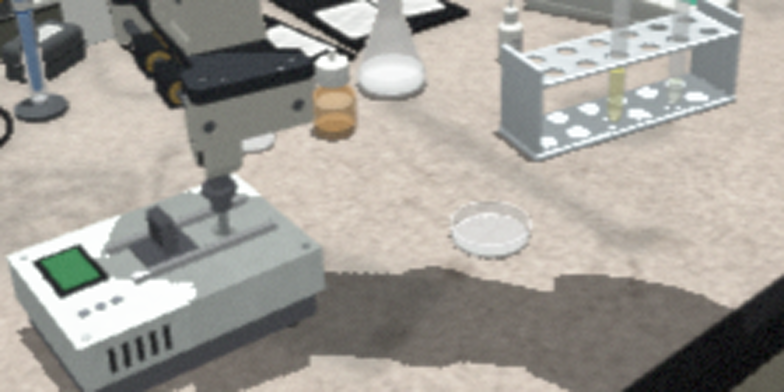

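The shaft is in the hole at crop (222,232) with the cover open, and the dish, bottle and tubes haven't moved. The push is a steady 14–15 N and the tip is at about z = 0.030, so the button has bottomed out.

```bash
python3 -c "
from cell import job
print(job.sign_off())"
```

```text
the job is handed in; nothing more can be done
None
```

I slid the cover fully open and handed the job in with the stylus still gripped, holding the reset button fully down at about 15 N; the tubes, bottle and dish looked unmoved in the last picture.

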